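# Bring the jar that matches the scoop in the dish to the front of the carousel

## Robot

A 6-joint arm with a two-finger parallel gripper is mounted at the origin on the work surface. World frame = base frame: x ahead of the robot, y to its left, z up, the work surface at z = 0. Lengths are in m, angles in degrees, forces in N, time in s.
With the tool pointing down it reaches from about 0.35 to 1 m from the base axis. Payload 7.1 kg.
Tool frame: the origin (TCP) lies between the finger pads; the fingertips stand 19 mm ahead of it and the grasp point (between the pads) is the TCP; x points along the fingers, z is the direction in which the jaws open and shut, and the axes are right-handed (so a half turn about x gives the same grasp; the last joint's range is limited). The gripper opens to 85 mm and grips with 20 to 120 N. Pads are 22 mm wide; open, the fingers measure 114 mm over their backs; the gripper's body (76 mm by 85 mm) begins 54 mm behind the grasp point. The pads swing forward as they close: fully open they stand 13 mm farther back than shut.
Start: joints at [64.859, 24.242, 93.386, -0, 62.372, -1.089], TCP at [0.255, 0.571, 0.25] pointing down, gripper open.
Joint ranges: [-172.04, 172.04], [-51.8, 120.97], [4.93, 147.93], [-75.15, 255.16], [6.16, 154.13], [-145.62, 145.62]. Speed limits (degrees/s): [136.94, 136.94, 172.46, 180, 180, 180].

## Interface

Orientations are given as [roll, pitch, yaw] about the fixed x, y, z axes, in that order (R = Rz(yaw) Ry(pitch) Rx(roll)).
In Python, from bench import arm, vision, job gives the robot as it stands.
- The arm moves only by the shell command python3 -m crank 'ROWS' [FORCE]. ROWS is JSON, a list of rows, each a list of 3 entries, a list of its own where there are three numbers: the opening, from -1 (shut) to 1 (fully open), then the shift along the tool's x, y, z in mm, then the turn, a rotation vector about the tool's x, y, z in rad. A call has 1 to 20 rows; each row shifts and turns the commanded pose from where the row before left it, along the tool's axes as they then stand; what a row does not reach is not made up. A row lasts 1/10 s, in which the tool goes at most 50 mm and 8.59 degrees, less where a joint would pass 70% of its speed; a pose out of reach is approached as far as the arm can. A call with a gripper value outside its range is refused whole. The fingers move at their own pace and stop on an object; FORCE is the grip in N (left out, the last holds). Time passes only in rows, so rows that do not move let the fingers close. It gives the time, the measured TCP pose, the force and the opening at its end, in the units of the state.
- arm.read_state(): the state, without advancing time (a new reading comes with each control period).
- vision.grab_frame(name): name is "scene" or "top" or "wrist"; returns a dict with "image" (420x560x3 uint8, red, green, blue), "K" (3x3 intrinsics, pixels), "R" (3x3) and "t" (3): a world point X has camera coordinates R X + t. Camera axes: x right, y down, z forward; pixel columns grow to the right and rows downward; lengths in m; the calibration is good to about 2 mm. A picture is of the moment at which its call begins. There is no depth.
- job.hand_in(): hands the job in, once; it reports no verdict.
The state is a dict: "time": time; "qpos": joint angles; "joint_vel": joint speeds; "joint_torque": joint torques, N m; "tcp_pos": TCP position; "orientation": TCP orientation; "ft_force": force on the tool from outside, world axes, zero at the start; "wrist_torque": the same for the moment, N m; "finger_gap": finger opening in m.
Only numpy, scipy, OpenCV 4.12 (cv2) and the standard library are available. Lean on these libraries where they do the work, as an engineer would, in place of code of your own. Each camera call takes 0.05 s, during which the arm holds its last target.

## Task

Look which colour of scoop lies in the steel dish, and turn the carousel until the jar with the lid of that colour stands at the front, centred on the line of the black arrow tongue. The carousel springs back when it is let go, so finish while still holding it still there with the gripper; leave the scoops and everything else on the shelf where they are.

Things in the scene. Friction and masses are not known exactly. Their poses are not given: they have to be found in the camera images.
- plinth: fixed low grey base of the carousel, 210 mm across, 10 mm high, with a black tongue (50 mm wide, 6 mm high, reaching 185 mm from the axis) that carries a white arrow pointing to the axis and marks the carousel's front. Origin: on the shelf, on the vertical turning axis of the carousel. Its -x axis points along the tongue, to the front; z up
- front_spot (a point): fixed point 85 mm from the turning axis, straight above the line of the black arrow tongue, 108 mm above the shelf: where the centre of the wanted jar's lid has to be
- carousel (a joint): turntable angle in rad, counterclockwise from above, range -3.6 to 3.6. Plywood disc 240 mm across, top 26 mm above the shelf, steel pin on its axis (22 mm thick, 35 mm high), three jars fixed to it 120 degrees apart (counterclockwise red, blue, yellow). It starts at 0; a soft spring (0.10 N m per rad, so 0.5 to 4 N at a jar) winds it back to 0 when it is let go
- red_lid (a point): centre of the red lid of a glass jar fixed on the turntable: lid a round disc 50 mm in diameter and 24 mm high (from 96 to 120 mm above the shelf, this point at 108 mm), glass body below it 46 mm in diameter with a red band. 85 mm from the turning axis; moves with the turntable
- yellow_lid (a point): centre of the yellow lid of a glass jar fixed on the turntable: lid a round disc 50 mm in diameter and 24 mm high (from 96 to 120 mm above the shelf, this point at 108 mm), glass body below it 46 mm in diameter with a yellow band. 85 mm from the turning axis; moves with the turntable
- blue_lid (a point): centre of the blue lid of a glass jar fixed on the turntable: lid a round disc 50 mm in diameter and 24 mm high (from 96 to 120 mm above the shelf, this point at 108 mm), glass body below it 46 mm in diameter with a blue band. 85 mm from the turning axis; moves with the turntable
- dish: loose round stainless steel dish, 116 mm across the rim, 22 mm high; origin under its centre. One scoop lies in it
- tray: loose white plastic tray 110 x 160 mm, 22 mm high; origin under its centre. The other two scoops lie in it
- scoop_red: loose red plastic scoop: round cup 38 mm across, 23 mm high with a flat handle reaching 51 mm from the cup's centre along +x; origin under the cup's centre. Lies in the dish or in the tray
- scoop_yellow: loose yellow plastic scoop: round cup 38 mm across, 23 mm high with a flat handle reaching 51 mm from the cup's centre along +x; origin under the cup's centre. Lies in the dish or in the tray
- scoop_blue: loose blue plastic scoop: round cup 38 mm across, 23 mm high with a flat handle reaching 51 mm from the cup's centre along +x; origin under the cup's centre. Lies in the dish or in the tray
- dispenser: loose white press-button dispenser, 72 x 72 mm, 155 mm high, turquoise button; origin under its centre
- bottle: loose clear glass bottle with metal twist cap, 68 mm in diameter, 170 mm high; origin under its centre
- funnel: loose turquoise funnel standing mouth down, 104 mm across, 112 mm high; origin under its centre
- brush: loose toilet brush head, grey bristles with white stub, standing upright, 84 mm across, 124 mm high; origin under its centre
Things that resemble listed ones, but are neither listed nor needed, are in the scene too. There is more than one size of the scoop_blue; the job needs the middle-sized.

How it is judged:
By the outcome, as a careful person would: the job done as asked, in the order asked, and still so for the second after the job is handed in, while the arm keeps its last pose, push and grip.
It also fails if it takes over 42 s, if anything falls off the work surface, if the arm or the gripper's body presses on something with over 40 N, if the wrist force passes 120 N, or if a joint passes its speed limit or range.

## Working session

There is one attempt and no reset: what is moved stays moved. The work goes in short steps, Python scripts to look and compute and a shell command to move; the robot and the scene stay as the last step left them, time stands still between calls to the robot, and variables do not carry over. Pictures are saved under pics/ and viewed, and the job is handed in when it is done.

```bash
mkdir -p pics
python3 - <<'E'
from bench import arm, vision, job
import cv2
for n in ("scene","top"):
    f=vision.grab_frame(n); cv2.imwrite(f"pics/{n}0.png",f["image"][:,:,::-1])
    print(n,f["K"].tolist(),f["R"].tolist(),f["t"].tolist())
print(arm.read_state())
E
```

```text
scene [[433.3753134875716, 0.0, 283.2193514005137], [0.0, 433.3753134875716, 213.0023028654542], [0.0, 0.0, 1.0]] [[0.8285845772538349, 0.5594484999923124, -0.021563260269154377], [0.2949103186577691, -0.4688746442330355, -0.8325770066153146], [-0.47589442346623145, 0.6835012391003372, -0.5534894342822156]] [-0.4195550142725156, -0.06031632856340467, 1.3524592040787011]
top [[474.559337064337, 0.0, 282.82954934630385], [0.0, 474.559337064337, 206.2408446478165], [0.0, 0.0, 1.0]] [[-0.00402092167110396, -0.9999899779872555, -0.001968784894967078], [-0.9856175520756666, 0.004295733927863522, -0.16893663815286322], [0.16894340244379263, 0.0012611879593486916, -0.9856249470136424]] [2.424757332274116e-05, 0.5225762488334232, 1.134723068954737]
{'time': 0.1, 'qpos': array([ 6.48596772e+01,  2.42787865e+01,  9.34265886e+01,  2.13709887e-03,
        6.23716695e+01, -1.08843630e+00]), 'joint_vel': array([ 0.04821622, -0.06929178, -0.13720554, -0.05127276, -0.04711611,
        0.01659093]), 'joint_torque': array([ 4.85657129e-04, -5.58420646e+01, -2.82444781e+01,  3.34084257e-05,
        2.97923114e-03,  3.40014515e-05]), 'tcp_pos': array([0.25449917, 0.57033641, 0.24964039]), 'orientation': array([ 177.50476146,   89.9229322 , -116.5481174 ]), 'ft_force': array([-0.3597904 , -0.04612108,  0.12663506]), 'wrist_torque': array([-0.00326375,  0.07162183,  0.03455127]), 'finger_gap': 0.08532388555215485}
```

View pics/scene0.png

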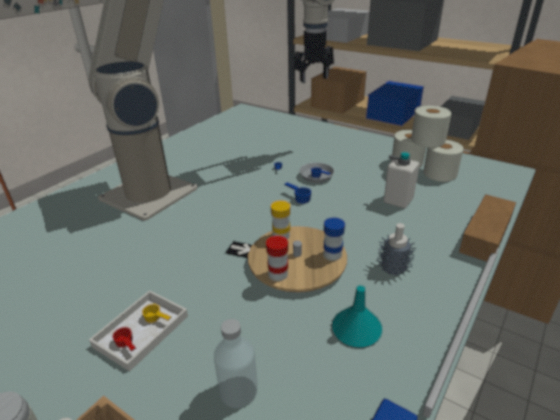

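View pics/top0.png

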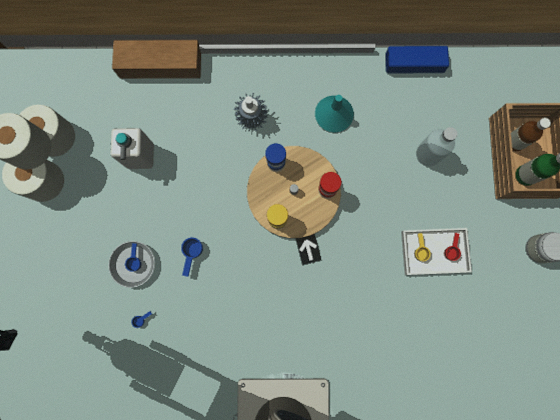

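The dish at top (133,264) holds a blue scoop. There are three blue candidates: (134,264) in the dish, (192,248) the larger one on the shelf, and (138,321) the smaller one. The one in the dish looks middle-sized, so I'll crop to confirm and measure the carousel.

```bash
cat > h.py <<'E'
import numpy as np, cv2
from bench import arm, vision, job
def ray(f,u,v,z):
    d=f["R"].T@np.linalg.solve(f["K"],[u,v,1.]); c=-f["R"].T@f["t"]
    return c+d*(z-c[2])/d[2]
def proj(f,X):
    p=f["K"]@(f["R"]@np.array(X)+f["t"]); return p[:2]/p[2]
RNG={"red":[((0,150,70),(6,255,255)),((174,150,70),(180,255,255))],"blue":[((105,150,50),(125,255,255))],"yellow":[((20,150,100),(32,255,255))]}
def mask(f,c):
    h=cv2.cvtColor(f["image"],cv2.COLOR_RGB2HSV); m=np.zeros(h.shape[:2],np.uint8)
    for a,b in RNG[c]: m|=cv2.inRange(h,a,b)
    return m
E
python3 - <<'E'
from h import *
f=vision.grab_frame("top"); im=f["image"]
c=im[215:345,90:225,::-1]; cv2.imwrite("pics/crop1.png",cv2.resize(c,None,fx=4,fy=4,interpolation=cv2.INTER_CUBIC))
c=im[135:275,235:355,::-1]; cv2.imwrite("pics/crop2.png",cv2.resize(c,None,fx=4,fy=4,interpolation=cv2.INTER_CUBIC))
for n in("top","scene"):
  g=vision.grab_frame(n)
  for k in RNG:
    N,l,s,ce=cv2.connectedComponentsWithStats(mask(g,k))
    print(n,k,[(s[i].tolist(),ce[i].round(1).tolist()) for i in range(1,N) if s[i][4]>40])
E
```

```text
top red [([319, 172, 22, 23, 349], [329.9, 182.1]), ([445, 233, 16, 28, 213], [453.1, 249.7])]
top blue [([386, 46, 63, 24, 1283], [417.2, 56.3]), ([266, 144, 20, 19, 310], [275.3, 153.2]), ([182, 238, 20, 38, 348], [191.0, 253.3]), ([126, 244, 14, 27, 180], [133.4, 259.8]), ([132, 312, 19, 15, 118], [140.0, 319.5])]
top yellow [([267, 204, 21, 21, 351], [277.1, 214.4]), ([415, 234, 15, 27, 202], [421.8, 250.6])]
scene red [([266, 236, 22, 20, 374], [276.6, 245.3]), ([269, 266, 18, 7, 69], [277.5, 269.5]), ([114, 328, 20, 22, 276], [123.2, 337.8])]
scene blue [([367, 82, 55, 42, 1683], [393.8, 102.2]), ([312, 169, 10, 8, 61], [315.9, 172.1]), ([286, 184, 24, 19, 194], [300.9, 193.8]), ([325, 218, 19, 18, 286], [333.8, 226.7]), ([325, 247, 16, 6, 50], [332.6, 249.5]), ([373, 400, 44, 20, 533], [392.6, 412.3])]
scene yellow [([271, 201, 19, 17, 256], [280.2, 208.7]), ([273, 227, 17, 7, 66], [281.4, 230.3]), ([143, 305, 27, 17, 262], [152.7, 313.3])]
```

View pics/crop1.png

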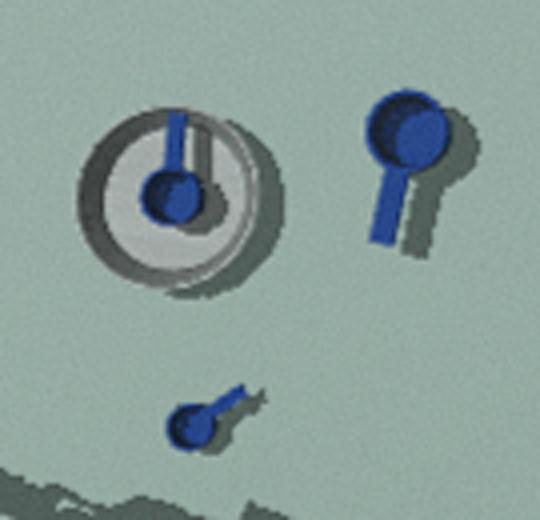

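View pics/crop2.png

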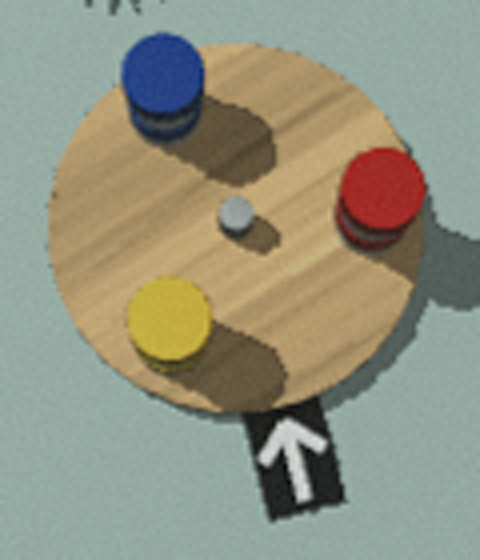

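Crop confirmed. The blue scoop in the dish is middle-sized: the one at crop (408,130) is larger and the one at (190,427) is smaller. So the blue lid at top (276,153) has to come to the arrow.

Run:
```python
from h import *
f=vision.grab_frame("top"); g=vision.grab_frame("scene")
# lids: extremes of mask in top view; top disc centre: fit circle w/ known radius top edge
P={}
for k,(u,v) in {"blue":(275.6,153.0),"red":(330.3,182.),"yellow":(277.1,214.4)}.items():
    P[k]=ray(f,u,v,.12)
    # refine: two-view check with lid centroid scene at z~.11
    N,l,s,ce=cv2.connectedComponentsWithStats(mask(g,k))
    sc={"blue":(333.8,226.7),"red":(276.6,245.3),"yellow":(280.2,208.7)}[k]
    print(k,P[k].round(4),"scene@.110",ray(g,*sc,.110).round(4))
L=np.array([P[k] for k in P]); print("mean",L.mean(0).round(4))
print("pin", ray(f,293.8,188.3,.061).round(4), "radii",np.linalg.norm(L[:,:2]-L[:,:2].mean(0),axis=1))
# tongue: dark pixels
h=cv2.cvtColor(f["image"],cv2.COLOR_RGB2GRAY); m=(h<45).astype(np.uint8)*255
h2=f["image"].max(2); m=((h2<50)*255).astype(np.uint8); w=np.zeros_like(m); w[232:270,290:328]=m[232:270,290:328]
cn,_=cv2.findContours(w,cv2.RETR_EXTERNAL,cv2.CHAIN_APPROX_NONE); c=max(cn,key=cv2.contourArea)
b=cv2.boxPoints(cv2.minAreaRect(c)); print(b.round(1).tolist()); Q=np.array([ray(f,*p,.006)[:2] for p in b]); print(Q.round(4).tolist())
# wood disc
hs=cv2.cvtColor(f["image"],cv2.COLOR_RGB2HSV)
# arrow white
wm=((f["image"].min(2)>150)*255).astype(np.uint8); z=np.zeros_like(wm); z[232:270,290:328]=wm[232:270,290:328]
ys,xs=np.nonzero(z); W=np.array([ray(f,x,y,.006)[:2] for x,y in zip(xs,ys)]); print("arrow centroid",W.mean(0).round(4),len(W))
for n in range(3): pass
```

```text
blue [0.6377 0.0144 0.12  ] scene@.110 [0.6411 0.0122 0.11  ]
red [ 0.5668 -0.1137  0.12  ] scene@.110 [ 0.5697 -0.1153  0.11  ]
yellow [0.4905 0.0111 0.12  ] scene@.110 [0.494  0.0093 0.11  ]
mean [ 0.565  -0.0294  0.12  ]
pin [ 0.5645 -0.0294  0.061 ] radii [0.08484901 0.08431989 0.08478302]
[[298.6000061035156, 249.60000610351562], [317.0, 245.0], [320.6000061035156, 259.6000061035156], [302.29998779296875, 264.20001220703125]]
[[0.4178, -0.0416], [0.4292, -0.0882], [0.3925, -0.0968], [0.3812, -0.0505]]
arrow centroid [ 0.4145 -0.0635] 237
```

Run:
```python
from h import *
from scipy.spatial.transform import Rotation as Ro
f=vision.grab_frame("wrist"); cv2.imwrite("pics/w0.png",f["image"][:,:,::-1])
s=arm.read_state(); R=Ro.from_euler('xyz',s["orientation"],degrees=True).as_matrix(); print(R.round(3)); 
print("jaw az",np.degrees(np.arctan2(R[1,2],R[0,2])))
t=np.array([.6390,.0143,.18]); print((R.T@(t-s["tcp_pos"])*1000).round(1))
```

```text
[[-0.    -0.913  0.408]
 [-0.     0.408  0.913]
 [-1.     0.    -0.   ]]
jaw az 65.94867853330864
[  70.3 -577.7 -351.4]
```

View pics/w0.png

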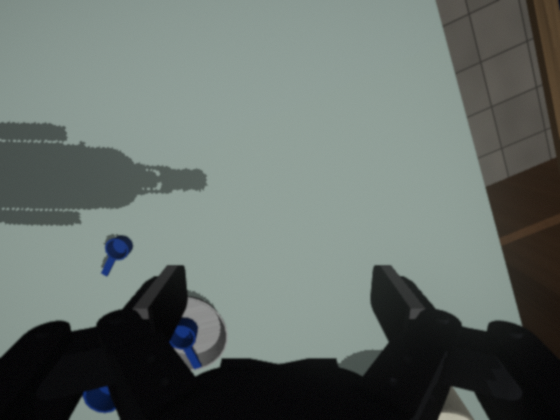

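```bash
python3 -m crank '[[1,[0,-18,-11],[0,0,0]],[1,[0,-36,-22],[0,0,0]],[1,[0,-36,-22],[0,0,0]],[1,[0,-36,-22],[0,0,0]],[1,[0,-36,-22],[0,0,0]],[1,[0,-36,-22],[0,0,0]],[1,[0,-36,-22],[0,0,0]],[1,[0,-36,-22],[0,0,0]],[1,[0,-36,-22],[0,0,0]],[1,[0,-36,-22],[0,0,0]],[1,[0,-36,-22],[0,0,0]],[1,[0,-36,-22],[0,0,0]],[1,[0,-36,-22],[0,0,0]],[1,[0,-36,-22],[0,0,0]],[1,[0,-36,-22],[0,0,0]],[1,[0,-36,-22],[0,0,0]],[1,[0,-18,-11],[0,0,0]]]' 40
python3 -m crank '[[1,[0,0,0],[0.0756,0,0]],[1,[0,0,0],[0.14,0,0]],[1,[0,0,0],[0.14,0,0]],[1,[0,0,0],[0.14,0,0]],[1,[0,0,0],[0.14,0,0]],[1,[0,0,0],[0.14,0,0]],[1,[0,0,0],[0.14,0,0]],[1,[0,0,0],[0.14,0,0]],[1,[0,0,0],[0.14,0,0]],[1,[0,0,0],[0.14,0,0]],[1,[0,0,0],[0.14,0,0]],[1,[0,0,0],[0.14,0,0]],[1,[0,0,0],[0.14,0,0]],[1,[0,0,0],[0.14,0,0]],[1,[0,0,0],[0.14,0,0]],[1,[0,0,0],[0.14,0,0]],[1,[0,0,0],[0,0,0]],[1,[0,0,0],[0,0,0]]]'
python3 - <<'E'
from h import *
from scipy.spatial.transform import Rotation as Ro
f=vision.grab_frame("wrist"); cv2.imwrite("pics/w1.png",f["image"][:,:,::-1])
s=arm.read_state(); R=Ro.from_euler('xyz',s["orientation"],degrees=True).as_matrix()
print(s["time"],s["tcp_pos"],"jaw az",np.degrees(np.arctan2(R[1,2],R[0,2])),s["qpos"],R.round(3).tolist())
N,l,st,ce=cv2.connectedComponentsWithStats(mask(f,"blue"))
for i in range(1,N):
  if st[i][4]>100: print(st[i],ce[i],ray(f,*ce[i],.12))
E
```

```text
time: 2.1
tcp_pos: [0.6383, 0.0108, 0.2504]
orientation: [-107.0, 89.9, -41.2]
ft_force: [0.4, 0.8, -0.9]
finger_gap: 0.0853
time: 3.9
tcp_pos: [0.6368, 0.0145, 0.2503]
orientation: [-125.8, 90.0, 175.7]
ft_force: [-0.0, 0.7, -0.9]
finger_gap: 0.0856
3.95 [0.63691063 0.01448544 0.25031381] jaw az -58.509735095257696 [2.32118995e-01 2.52596028e+01 9.17622913e+01 1.15128540e-03
 6.29936260e+01 5.87413302e+01] [[-0.0, 0.853, 0.522], [0.0, 0.522, -0.853], [-1.0, -0.0, -0.0]]
[ 253  178   55   54 2333] [279.85383626 204.55465066] [0.64039322 0.01520636 0.12      ]
[   0  223   57   67 1498] [ 30.87316422 253.71562083] [0.48761098 0.1788751  0.12      ]
```

View pics/w1.png

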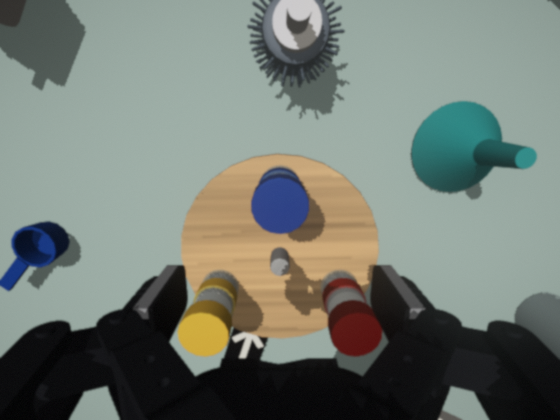

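The wrist view shows the blue lid at (280,205), the pin at (280,262) in the same column, and the jaws clear on either side. I'll descend and grip.

```bash
python3 -m crank '[[1,[10,2.5,1],[0,0,0]],[1,[25,0,0],[0,0,0]],[1,[25,0,0],[0,0,0]],[1,[25,0,0],[0,0,0]],[1,[20,0,0],[0,0,0]],[1,[15,0,0],[0,0,0]],[1,[12,0,0],[0,0,0]],[1,[8,0,0],[0,0,0]],[1,[0,0,0],[0,0,0]],[1,[0,0,0],[0,0,0]]]' 40
python3 -m crank '[[0.5,[0,0,0],[0,0,0]],[0.2,[0,0,0],[0,0,0]],[0,[0,0,0],[0,0,0]],[-1,[0,0,0],[0,0,0]],[-1,[0,0,0],[0,0,0]],[-1,[0,0,0],[0,0,0]],[-1,[0,0,0],[0,0,0]],[-1,[0,0,0],[0,0,0]]]' 40
python3 - <<'E'
from h import *
from scipy.spatial.transform import Rotation as Ro
s=arm.read_state(); R=Ro.from_euler('xyz',s["orientation"],degrees=True).as_matrix()
print(s["time"],s["tcp_pos"],s["ft_force"],s["finger_gap"],"jaw az",np.degrees(np.arctan2(R[1,2],R[0,2])),s["qpos"])
f=vision.grab_frame("wrist"); cv2.imwrite("pics/w2.png",f["image"][:,:,::-1])
g=vision.grab_frame("top"); cv2.imwrite("pics/t2.png",g["image"][:,:,::-1])
E
```

```text
time: 4.95
tcp_pos: [0.6403, 0.015, 0.1108]
orientation: [58.8, 90.0, 0.1]
ft_force: [0.3, 0.1, -0.2]
finger_gap: 0.0854
time: 5.75
tcp_pos: [0.6403, 0.015, 0.1113]
orientation: [66.0, 89.9, 7.3]
ft_force: [-1.0, 0.2, 6.5]
finger_gap: 0.0488
5.75 [0.64025222 0.01504957 0.11131885] [-1.00587998  0.19726007  6.45352062] 0.04883374741428137 jaw az -58.717361714658395 [2.78401190e-01 3.54309516e+01 9.58042705e+01 1.03880087e-02
 4.87015187e+01 5.89888982e+01]
```

View pics/w2.png

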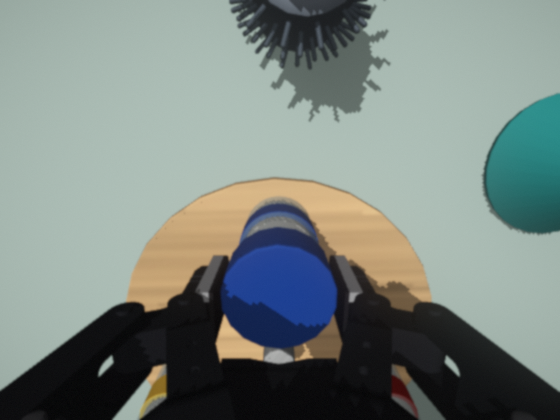

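```bash
python3 -m crank '[[-1,[0,-0.11,-4.28],[-0.05,0,0]],[-1,[0,-0.43,-8.55],[-0.1,0,0]],[-1,[0,-0.43,-8.55],[-0.1,0,0]],[-1,[0,-0.43,-8.55],[-0.1,0,0]],[-1,[0,-0.43,-8.55],[-0.1,0,0]],[-1,[0,-0.11,-4.28],[-0.05,0,0]],[-1,[0,0,0],[0,0,0]]]' 30
python3 - <<'E'
from h import *
from scipy.spatial.transform import Rotation as Ro
s=arm.read_state(); R=Ro.from_euler('xyz',s["orientation"],degrees=True).as_matrix()
print(s["time"],s["tcp_pos"],R.T@s["ft_force"],s["finger_gap"],"jaw az",np.degrees(np.arctan2(R[1,2],R[0,2])))
g=vision.grab_frame("top"); cv2.imwrite("pics/t3.png",cv2.resize(g["image"][100:290,180:420,::-1],None,fx=3,fy=3))
E
```

```text
time: 6.55
tcp_pos: [0.6099, 0.0447, 0.1113]
orientation: [16.7, 89.9, -13.3]
ft_force: [0.8, -1.9, 6.0]
finger_gap: 0.049
6.55 [0.60991564 0.0446538  0.11128488] [-6.03984235 -1.22653039  1.59883564] 0.049003035266248766 jaw az -29.950952023463987
```

View pics/t3.png

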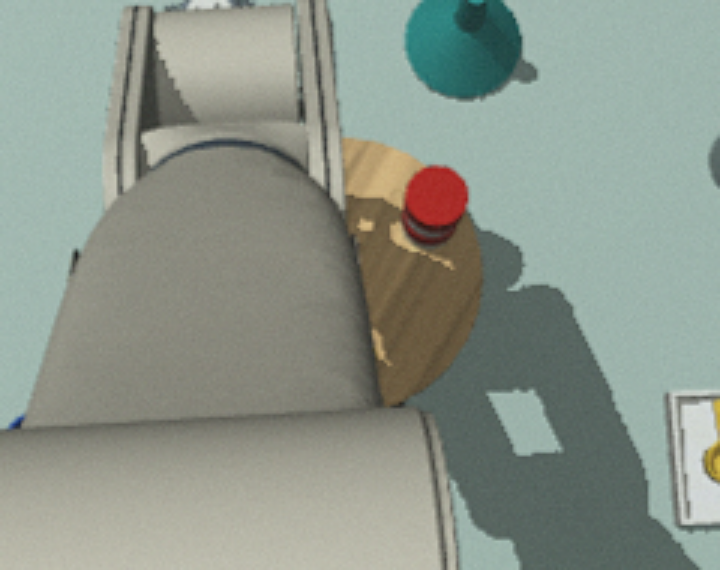

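The red lid has turned along with it and forces are low (under 2 N in the plane). Continuing.

```bash
python3 -m crank '[[-1,[0,-0.11,-4.28],[-0.05,0,0]],[-1,[0,-0.43,-8.55],[-0.1,0,0]],[-1,[0,-0.43,-8.55],[-0.1,0,0]],[-1,[0,-0.43,-8.55],[-0.1,0,0]],[-1,[0,-0.43,-8.55],[-0.1,0,0]],[-1,[0,-0.43,-8.55],[-0.1,0,0]],[-1,[0,-0.43,-8.55],[-0.1,0,0]],[-1,[0,-0.43,-8.55],[-0.1,0,0]],[-1,[0,-0.43,-8.55],[-0.1,0,0]],[-1,[0,-0.43,-8.55],[-0.1,0,0]],[-1,[0,-0.11,-4.28],[-0.05,0,0]],[-1,[0,0,0],[0,0,0]]]'
python3 -m crank '[[-1,[0,-0.11,-4.28],[-0.05,0,0]],[-1,[0,-0.43,-8.55],[-0.1,0,0]],[-1,[0,-0.43,-8.55],[-0.1,0,0]],[-1,[0,-0.43,-8.55],[-0.1,0,0]],[-1,[0,-0.43,-8.55],[-0.1,0,0]],[-1,[0,-0.43,-8.55],[-0.1,0,0]],[-1,[0,-0.43,-8.55],[-0.1,0,0]],[-1,[0,-0.43,-8.55],[-0.1,0,0]],[-1,[0,-0.43,-8.55],[-0.1,0,0]],[-1,[0,-0.43,-8.55],[-0.1,0,0]],[-1,[0,-0.43,-8.55],[-0.1,0,0]],[-1,[0,-0.11,-4.28],[-0.05,0,0]],[-1,[0,0,0],[0,0,0]],[-1,[0,0,0],[0,0,0]]]'
python3 - <<'E'
from h import *
from scipy.spatial.transform import Rotation as Ro
s=arm.read_state(); R=Ro.from_euler('xyz',s["orientation"],degrees=True).as_matrix()
print(s["time"],s["tcp_pos"],R.T@s["ft_force"],s["finger_gap"],"jaw az",np.degrees(np.arctan2(R[1,2],R[0,2])),s["qpos"])
for n in("top","scene","wrist"):
  g=vision.grab_frame(n); cv2.imwrite(f"pics/{n}4.png",g["image"][:,:,::-1])
E
```

```text
time: 7.8
tcp_pos: [0.5285, 0.0465, 0.1113]
orientation: [-21.9, 89.8, 5.4]
ft_force: [1.1, 0.6, 4.6]
finger_gap: 0.0488
time: 9.2
tcp_pos: [0.4824, -0.0296, 0.1113]
orientation: [-76.9, 89.8, 13.3]
ft_force: [1.5, 4.2, 8.1]
finger_gap: 0.0492
9.2 [ 0.48242619 -0.02959272  0.11126654] [-8.10634034 -1.51062073  4.183099  ] 0.04920353440443846 jaw az 90.20395056604745 [-4.95119232e+00  2.53876573e+01  1.16141613e+02  8.34073979e-02
  3.83143838e+01 -9.52204631e+01]
```

View pics/scene4.png

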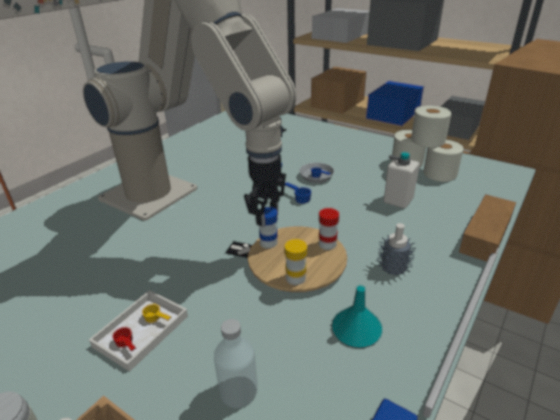

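View pics/wrist4.png

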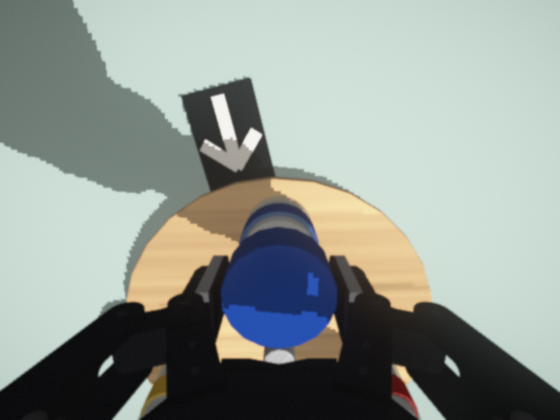

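View pics/top4.png

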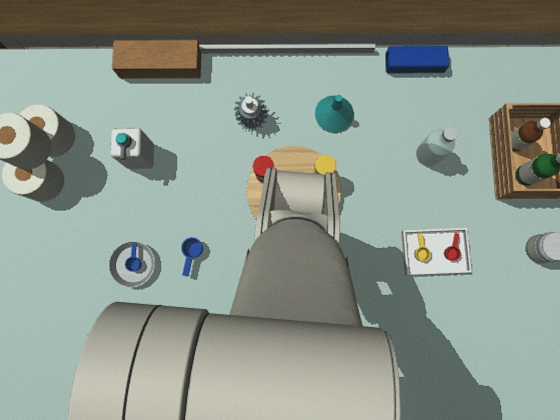

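The wrist view shows the blue lid held at (280,290), the pin at (280,355) and the tongue in clear view at (230,130). The tongue is still offset, so I'll measure the remaining angle in this view and cross-check with the red and yellow lids in the top view.

```bash
cat > m.py <<'E'
from h import *
from scipy.spatial.transform import Rotation as Ro
def az(v): return np.degrees(np.arctan2(v[1],v[0]))%360
s=arm.read_state(); R=Ro.from_euler('xyz',s["orientation"],degrees=True).as_matrix()
f=vision.grab_frame("wrist"); print("t",s["time"],"tcp",s["tcp_pos"].round(4),"radial az",(az(R[:,1])).round(2), "f",(R.T@s["ft_force"]).round(1))
im=f["image"]; m=((im.max(2)<60)*255).astype(np.uint8); m[240:]=0
m=cv2.morphologyEx(m,cv2.MORPH_CLOSE,np.ones((25,25)))
cn,_=cv2.findContours(m,cv2.RETR_EXTERNAL,cv2.CHAIN_APPROX_NONE); c=max(cn,key=cv2.contourArea)
W=np.array([ray(f,*p[0],.006)[:2] for p in c]).astype(np.float32)
r=cv2.minAreaRect((W*1000)); b=cv2.boxPoints(r); print("tongue rect mm",r)
o=im.copy(); cv2.drawContours(o,[c],-1,(0,255,0),1); cv2.imwrite("pics/m_%d.png"%round(s["time"]*100),o[:,:,::-1])
b=b[np.argsort(np.linalg.norm(b,axis=1))] # nearest base = outer end
print("outer end mid",b[:2].mean(0),"corners",b.tolist())
axisw=None
d=[b[i]-b[j] for i in range(4) for j in range(i)]
e=b[0]-b[1]; print("end width",np.linalg.norm(e),"az from end edge",(az(e)+90)%180)
# edge lines: fit long sides
u=np.array([np.cos(np.radians(r[2])),np.sin(np.radians(r[2]))])
for A in ((.565,-.0294),(.5668,-.029)):
    print("axis",A,"tongue az by end",az(b[:2].mean(0)/1000-A),"by rect centre",az(np.array(r[0])/1000-A),"lid(tcp) az",az(s["tcp_pos"][:2]-A),np.linalg.norm(s["tcp_pos"][:2]-A))
g=vision.grab_frame("top")
for k in("red","yellow"):
    N,l,st,ce=cv2.connectedComponentsWithStats(mask(g,k))
    for i in range(1,N):
        if st[i][4]>60 and ce[i][0]<360:
            x,y,w,h=st[i][:4]; rr=w/2; p=ray(g,x+w/2-.5,y+rr-.5,.12); print(k,st[i],ce[i],p.round(4),"az",az(p[:2]-(.565,-.0294)))
E
python3 m.py
```

```text
t 9.35 tcp [ 0.4824 -0.0296  0.1113] radial az 180.2 f [-8.2 -0.2  3.8]
tongue rect mm ((420.6947937011719, -65.8289566040039), (67.11605072021484, 48.38880157470703), 13.802603721618652)
outer end mid [388.1058  -73.83515] corners [[382.33355712890625, -50.33940124511719], [393.8780517578125, -97.33090209960938], [447.51153564453125, -34.32701110839844], [459.0560302734375, -81.31851196289062]]
end width 48.388805 az from end edge 13.802612
axis (0.565, -0.0294) tongue az by end 194.1007312053039 by rect centre 194.16795122575172 lid(tcp) az 180.12456112317145 0.08255742823264413
axis (0.5668, -0.029) tongue az by end 194.08500047359607 by rect centre 194.1478947514218 lid(tcp) az 180.3935789052047 0.08435922344097273
red [253 156  21  20 277] [262.06137184 164.71841155] [0.6061 0.0441 0.12  ] az 60.7950742020981
yellow [315 156  21  18 298] [324.78187919 164.41946309] [ 0.6054 -0.102   0.12  ] az 299.09417305948904
```

```bash
python3 -m crank '[[-1,[0,-0.1,-4.28],[-0.05,0,0]],[-1,[0,-0.27,-6.83],[-0.08,0,0]],[-1,[0,-0.13,-4.69],[-0.055,0,0]],[-1,[0,-0.11,-4.28],[-0.05,0,0]],[-1,[0,0,0],[0,0,0]],[-1,[0,0,0],[0,0,0]],[-1,[0,0,0],[0,0,0]]]'
python3 m.py; ls pics
```

```text
time: 10.15
tcp_pos: [0.4849, -0.0494, 0.1112]
orientation: [-90.1, 89.8, 13.6]
ft_force: [0.4, 5.2, 8.6]
finger_gap: 0.0491
t 10.15 tcp [ 0.4849 -0.0494  0.1112] radial az 193.67 f [-8.6 -1.6  4.9]
tongue rect mm ((427.689208984375, -65.71658325195312), (53.62467575073242, 46.73760986328125), 15.533737182617188)
outer end mid [401.85626 -72.89708] corners [[395.59796142578125, -50.381866455078125], [408.11456298828125, -95.41229248046875], [447.26385498046875, -36.0208740234375], [459.78045654296875, -81.05130004882812]]
end width 46.737614 az from end edge 15.533722
axis (0.565, -0.0294) tongue az by end 194.92882125492417 by rect centre 194.81462849056436 lid(tcp) az 193.9983981824377 0.08259523534533297
axis (0.5668, -0.029) tongue az by end 194.90290151307056 by rect centre 194.7853410032905 lid(tcp) az 193.96630983013222 0.08443855097587044
red [250 163  21  21 332] [259.69578313 173.29216867] [0.5892 0.0511 0.12  ] az 73.28844210943191
yellow [310 149  21  20 324] [319.7191358  158.72839506] [ 0.6225 -0.0906  0.12  ] az 313.2387184617772
crop1.png
crop2.png
m_1015.png
m_935.png
scene0.png
scene4.png
t2.png
t3.png
top0.png
top4.png
w0.png
w1.png
w2.png
wrist4.png
```

Run:
```python
from h import *
f=vision.grab_frame("wrist"); cv2.imwrite("pics/w5.png",cv2.resize(f["image"][40:400,120:440,::-1],None,fx=1.6,fy=1.6))
# draw where expected positions project
g=vision.grab_frame("scene"); cv2.imwrite("pics/s5.png",cv2.resize(g["image"][150:320,180:400,::-1],None,fx=3,fy=3))
```

```text
(no output)
```

View pics/w5.png

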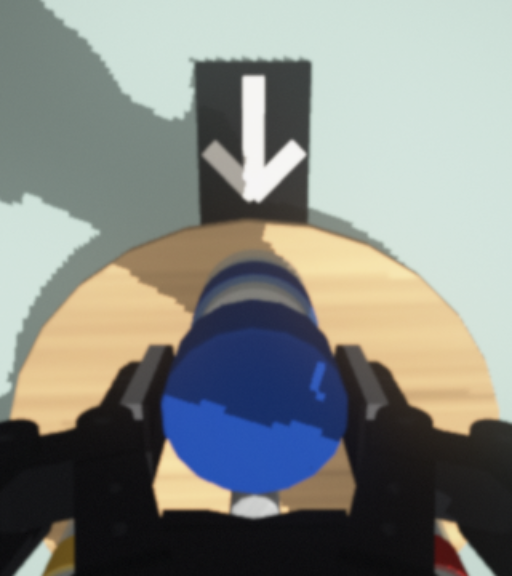

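View pics/m_1015.png

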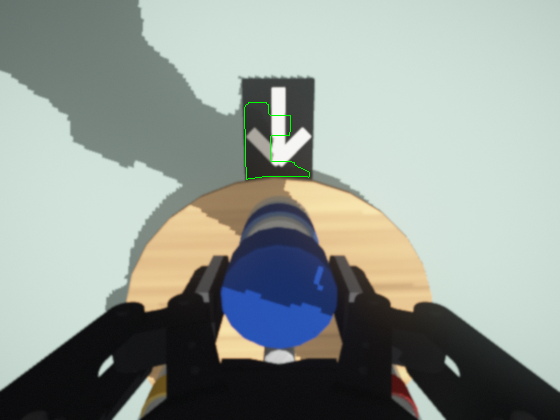

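View pics/s5.png

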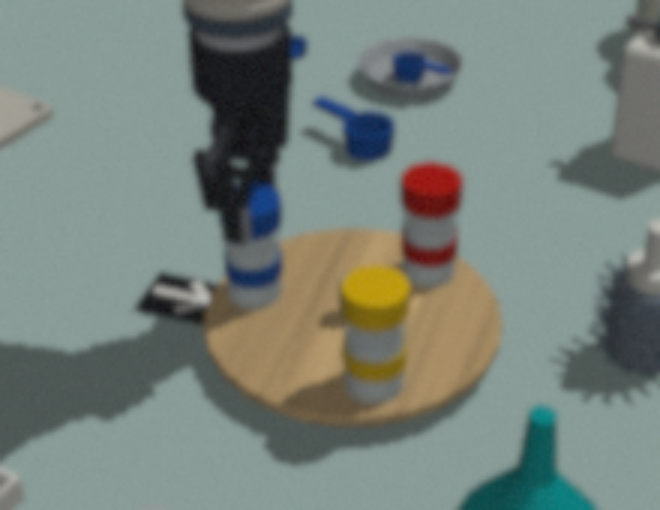

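The contour in m.py missed the sunlit part of the tongue, so its angle at this pose is invalid. I'll measure the tongue edges row by row instead.

```bash
cat > e.py <<'E'
from h import *
from scipy.spatial.transform import Rotation as Ro
az=lambda v: np.degrees(np.arctan2(v[1],v[0]))%360
s=arm.read_state(); R=Ro.from_euler('xyz',s["orientation"],degrees=True).as_matrix()
f=vision.grab_frame("wrist"); im=f["image"].astype(float).mean(2)
C=[];Wd=[]
for v in range(90,172,3):
    row=cv2.GaussianBlur(im[v:v+1],(5,1),0)[0]; g=np.diff(row)
    l=225+np.argmin(g[225:262]); r=295+np.argmax(g[295:335])
    A,B=ray(f,l+.5,v,.006),ray(f,r+.5,v,.006); C.append((A+B)/2); Wd.append(np.linalg.norm(A-B))
C=np.array(C)[:,:2]; ok=abs(np.array(Wd)-.05)<.004; print(ok.sum(),np.median(Wd)); C=C[ok]
vx,vy,x,y=cv2.fitLine((C*1000).astype(np.float32),cv2.DIST_HUBER,0,.01,.01).ravel()
print("tongue line az",az((vx,vy))%180,"mid",x,y)
n=np.array([-vy,vx])*np.sign(vx)
print("offset of tcp from tongue line mm",n@(s["tcp_pos"][:2]*1000-[x,y]),"axis offsets",[n@(np.array(a)*1000-[x,y]) for a in((.565,-.0294),(.5668,-.029))])
m=((f["image"].min(2)>175)*255).astype(np.uint8)
# pin & lid columns in tool frame
N,l,st,ce=cv2.connectedComponentsWithStats(mask(f,"blue")); i=1+np.argmax(st[1:,4]); print("lid blob",st[i],ce[i])
x0,y0,w,h=st[i][:4]; p=ray(f,x0+w/2-.5,y0+h-w/2,.12); print("lid",p,"off line",n@(p[:2]*1000-[x,y]))
pn=ray(f,279.5,356,.061); print("pin",pn,"off line",n@(pn[:2]*1000-[x,y]))
print("tcp",s["tcp_pos"],"jaw radial az",az(R[:,1]),s["time"])
E
python3 e.py
```

```text
24 0.04982132950595639
tongue line az 14.672509 mid 421.32318 -66.01336
offset of tcp from tongue line mm 0.011087585906490846 axis offsets [np.float64(-0.9730735441343299), np.float64(-1.0420466443197114)]
lid blob [ 220  244  117  104 9229] [278.34640806 295.99404052]
lid [ 0.47914449 -0.05169512  0.12      ] off line -0.7944683441872531
pin [ 0.56069553 -0.03100069  0.061     ] off line -1.4312676091820533
tcp [ 0.48487261 -0.0493626   0.11124136] jaw radial az 193.66871988778433 10.35
```

```bash
python3 -m crank '[[-1,[0,0,-0.4],[-0.005,0,0]],[-1,[0,0,0],[0,0,0]],[-1,[0,0,0],[0,0,0]],[-1,[0,0,0],[0,0,0]],[-1,[0,0,0],[0,0,0]]]'
python3 e.py
python3 - <<'E'
from h import *
s=arm.read_state(); print(s["time"],s["joint_vel"].round(2),s["finger_gap"],s["ft_force"])
f=vision.grab_frame("scene"); cv2.imwrite("pics/s6.png",f["image"][:,:,::-1])
E
```

```text
time: 10.9
tcp_pos: [0.4849, -0.0498, 0.1112]
orientation: [-91.4, 89.8, 12.6]
ft_force: [-0.3, 5.9, 9.3]
finger_gap: 0.0491
24 0.049850281748941266
tongue line az 14.4047575 mid 421.32285 -66.002235
offset of tcp from tongue line mm -0.10147382206052971 axis offsets [np.float64(-0.2910605845361701), np.float64(-0.35142217849787727)]
lid blob [ 220  243  117  105 9234] [278.30539311 295.9574399 ]
lid [ 0.47924929 -0.05211258  0.12      ] off line -0.957377856421074
pin [ 0.56069692 -0.03101195  0.061     ] off line -0.7818525354728671
tcp [ 0.48494396 -0.04976624  0.1112411 ] jaw radial az 193.95606970725854 10.9
10.95 [-0.04 -0.1  -0.03  0.05 -0.04  0.09] 0.048945258540392556 [1.20196965 5.99139072 7.39133838]
```

View pics/s6.png

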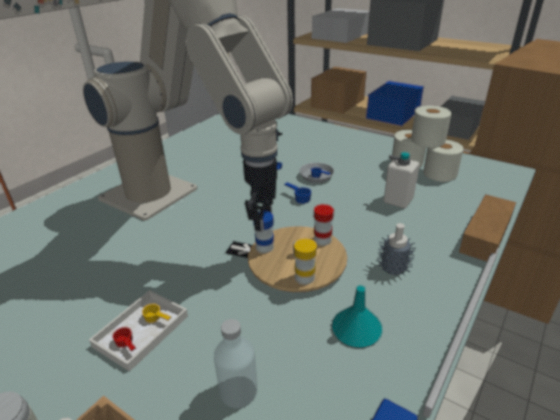

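The scene view shows the blue jar held at (264,232), directly behind the arrow at (238,249), and the other objects where they were. The measured offset of the held lid from the tongue line is under 1 mm and the arm is still, so I'm handing in.

```bash
python3 -c "
from bench import job; print(job.hand_in())"
```

```text
the job is handed in; nothing more can be done
None
```

The steel dish holds the blue scoop, the middle-sized of the three blue ones. I gripped the blue lid from above and turned the carousel about 163° counterclockwise, so the blue jar stands at the front on the tongue line. I handed in while still holding it there, after about 11 s of robot time.

- **Alignment:** in the last checks the gripper centre was 0.1 mm from the tongue's centre line. The lid and pin, measured in the wrist camera, were 0.8 to 1.0 mm off the line, within the roughly 2 mm calibration. The lid's direction from the axis was about 194.0°, and the tongue's was 193.9° to 194.4° depending on the view.
- **Hold:** the arm was still, with the jaws closed on the lid (49 mm gap). The wrist force read about 10 N.
- **Rest of the shelf:** in the last picture the scoops and other objects looked unmoved.
- **Disagreements:** one automatic tongue outline in the wrist view failed because it missed the sunlit part, so I replaced it with row-by-row edge fits. The gripper centre measured 1 to 2 mm closer to the axis than the nominal 85 mm, which is along the jaw pads and does not affect the angle.

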